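# Change the blank in a contact-print jig

## Task

Change the glass blank in the contact-print jig: lift off the steel pressure plate, then the brass mask frame, and lay them one after the other flat on the green mat, side by side; move the exposed, striped blank from the jig squarely onto the blue rest. Then seat the fresh, plain yellow blank from the white rest between the jig's pins, and put first the mask frame and then the pressure plate back fully down over both dowels. Leave the dust blower and the amber dropper bottle standing where they are.

Things in the scene. Friction and masses are not known exactly. Their poses are not given: they have to be found in the camera images.
- jig: Fixed jig: aluminium base 150x92, top at z 12 mm; origin: centre of underside on the worktop, x lengthwise, z up. Two 8 mm dowels at x +-53, y 0, straight to z 54, round nose to z 64. Rails (z 22, |y|<20, x +-26) carry a blank between 6 taper pins (x +-29, y +-29.5; x +-42.5, y 0; top z 28.5; play 1.5). Closed stack, centred, along x: undersides of blank z 22, mask frame 32, pressure plate 42; so at the start
- pressure_plate: Pressure plate, loose, 0.36 kg: dark steel frame 126 (x) x 44 x 12 mm with window. Black bridge handle along x over its middle: bar 82 long, 10 wide (y), 30 to 46 mm above the underside, on posts at x +-37.5; grip the bar across y from above. Dowel holes at x +-53: one round 10 mm, one slot 13x10; fits either way round. Origin: centre of the underside, z up. At the start on top in the jig
- mask_frame: Mask frame, loose, 0.16 kg: brass frame 126 (x) x 64 (y) x 10 mm, dark slit foil in its window. Two upturned lugs, 34 mm long, on the long edges at x 0, up to 22.7 mm above the underside; grip across their outer faces, 64 mm apart in y. Dowel holes at x +-53: one round 10 mm, one slot 13x10; fits either way round. Origin: centre of the underside, z up. At the start under the pressure plate
- exposed_blank: Exposed blank, loose, 0.1 kg: glass plate 76 (x) x 50 (y) x 10 mm, yellow top with nine blue stripes across its middle; at the start in the jig, seen through the windows of pressure plate and mask frame. Grip across y, 50 mm; fingers can pass down beside it to the jig's base. Origin: centre of the underside, x along its length, z up
- fresh_blank: Fresh blank, loose, 0.1 kg: the same glass plate, 76 (x) x 50 (y) x 10 mm, with a plain yellow top; at the start on the white rest. Grip across y, 50 mm. Origin: centre of the underside, x along its length, z up
- white_rest: White plastic blank rest, fixed, 116 (x) x 44 (y) mm; may be swapped with the blue one. Two ribs at x +-24 mm carry a blank, its underside 16 mm above the worktop; end stops (inner faces x +-52) rise to 21 mm. Narrower than a blank, so fingers pass down beside it. Origin: centre of the underside on the worktop, x along its length
- blue_rest: Blue blank rest, fixed, empty at the start, same shape as the white one: a blank lies centred on its two ribs, lengthwise along x, underside 16 mm above the worktop. Origin: centre of the underside on the worktop, x along its length
- mat: Green rubber mat, fixed, 156 (x) x 176 (y) x 3 mm: side area for pressure plate and mask frame. Both fit with their length along x, one centred at y +43 mm, the other at y -43 mm. Origin: centre of the underside on the worktop, z up
- dust_blower: Black dust blower standing upright behind the work, 54 mm wide, 116 mm tall, loose; a bystander. Origin: centre of the underside
- amber_bottle: Brown dropper bottle standing behind the work, 34 mm wide, 98 mm tall, loose; a bystander. Origin: centre of the underside
Not all that is in view belongs to the job. What is shaped like the pressure_plate but purple is not meant.

How it is judged (in metres and radians):
On the way, in this order (a step that is already met when the one before it is completed fails the run):
1. the pressure plate lies flat on the green mat, let go (x of pressure_plate in the frame of mat between -0.06 and 0.06 m and y of pressure_plate in the frame of mat between -0.075 and 0.075 m and z of pressure_plate in the frame of mat between 0 and 0.006 m and angle between pressure_plate's own z axis and vertical below 0.06 rad and contact force between pressure_plate and the fingers below 0.1 N and linear speed of pressure_plate below 0.02 m/s and angular speed of pressure_plate below 0.2 rad/s), for 0.2 s.
2. the mask frame lies flat on the green mat beside it, let go (all of step 1 and x of mask_frame in the frame of mat between -0.06 and 0.06 m and y of mask_frame in the frame of mat between -0.075 and 0.075 m and z of mask_frame in the frame of mat between 0 and 0.006 m and angle between mask_frame's own z axis and vertical below 0.06 rad and contact force between mask_frame and the fingers below 0.1 N and linear speed of mask_frame below 0.02 m/s and angular speed of mask_frame below 0.2 rad/s), for 0.2 s.
3. the exposed blank lies squarely on the blue rest, let go (x of exposed_blank in the frame of blue_rest between -0.012 and 0.012 m and y of exposed_blank in the frame of blue_rest between -0.012 and 0.012 m and z of exposed_blank in the frame of blue_rest between 0.014 and 0.0185 m and angle between exposed_blank's own z axis and vertical below 0.05 rad and angle between the x axis of exposed_blank and the x axis of blue_rest, either way round below 0.25 rad and contact force between exposed_blank and the fingers below 0.1 N and linear speed of exposed_blank below 0.02 m/s and angular speed of exposed_blank below 0.2 rad/s), for 0.2 s.
4. the fresh blank lies between the jig's pins, let go (z of fresh_blank in the frame of jig between 0.02 and 0.0245 m and angle between fresh_blank's own z axis and vertical below 0.04 rad and x of fresh_blank in the frame of jig between -0.004 and 0.004 m and y of fresh_blank in the frame of jig between -0.004 and 0.004 m and angle between the x axis of fresh_blank and the x axis of jig, either way round below 0.1 rad and contact force between fresh_blank and the fingers below 0.1 N and linear speed of fresh_blank below 0.02 m/s and angular speed of fresh_blank below 0.2 rad/s), for 0.2 s.
5. the mask frame is fully down over both dowels on the fresh blank, let go (all of step 4 and z of mask_frame in the frame of jig between 0.03 and 0.0345 m and angle between mask_frame's own z axis and vertical below 0.04 rad and x of mask_frame in the frame of jig between -0.003 and 0.003 m and y of mask_frame in the frame of jig between -0.003 and 0.003 m and angle between the x axis of mask_frame and the x axis of jig, either way round below 0.1 rad and contact force between mask_frame and the fingers below 0.1 N and linear speed of mask_frame below 0.02 m/s and angular speed of mask_frame below 0.2 rad/s), for 0.2 s.
At the end, for the whole second after the job is handed in: Exposed blank flat on the blue rest (12 mm, 0.25 rad); fresh blank on the jig's rails (4 mm), mask frame on it and pressure plate on that, both down over the two dowels (3 mm, heights within 2 mm); all released and at rest (all of step 3 and all of step 5 and z of pressure_plate in the frame of jig between 0.04 and 0.0445 m and angle between pressure_plate's own z axis and vertical below 0.04 rad and x of pressure_plate in the frame of jig between -0.003 and 0.003 m and y of pressure_plate in the frame of jig between -0.003 and 0.003 m and angle between the x axis of pressure_plate and the x axis of jig, either way round below 0.1 rad and contact force between pressure_plate and the fingers below 0.1 N and linear speed of pressure_plate below 0.02 m/s and angular speed of pressure_plate below 0.2 rad/s); the robot touches nothing.
It fails at once if the dust blower was pushed away or knocked over (distance of dust_blower from where it was at the start of the episode above 0.03 m or angle between dust_blower's own z axis and vertical above 0.4 rad).
It fails at once if the amber bottle was pushed away or knocked over (distance of amber_bottle from where it was at the start of the episode above 0.03 m or angle between amber_bottle's own z axis and vertical above 0.4 rad).
It also fails if it takes over 139 s, if anything falls off the work surface, if the arm or the gripper's body presses on something with over 40 N, if the wrist force passes 120 N, or if a joint passes its speed limit or range.

## Robot

A 6-joint arm with a two-finger parallel gripper is mounted at the origin on a cart in front of the work surface, level with it; the furniture and walls round the work are solid. World frame = base frame: x ahead of the robot, y to its left, z up, the work surface at z = 0. Lengths are in mm, angles in rad, forces in N, time in s.
With the tool pointing down it reaches from about 350 to 975 mm from the base axis. Payload 7.1 kg.
Tool frame: the origin (TCP) lies at the very end of the fingers, on their centre line; the grasp point (between the pads) lies 19 mm behind it (ctrl.pinch_z is the distance from the TCP to the grasp point, in mm); z points along the fingers, y is the direction in which the jaws open and shut (so a half turn about z gives the same grasp; the last joint's range is limited). The gripper opens to 88 mm and grips with 3 to 60 N. Pads are 20 mm wide; open, the fingers measure 115 mm over their backs; the gripper's body (75 mm by 178 mm) begins 61 mm behind the grasp point.
Start: joints at [1.096, 0.423, 1.63, -0, 1.089, -0.019], TCP at [275.08, 561.191, 222.675] pointing down, gripper open.
Joint ranges: [-3, 3], [-0.9, 2.11], [0.09, 2.58], [-1.31, 4.45], [0.11, 2.69], [-2.54, 2.54]. Speed limits (rad/s): [2.39, 2.39, 3.01, 3.14, 3.14, 3.14].

## Interface

Orientations are given as a rotation vector (axis times angle).
In Python, from workcell import ctrl gives the robot as it stands.
- The arm moves only by the shell command python3 -m inch 'ROWS' [OPENING]. ROWS is JSON, a list of rows, each an object with "xyz": the shift along the tool's x, y, z in cm, a list of three; "spin": the turn about the tool's z in degrees. A call has 1 to 20 rows; each row is the pose to reach, as a shift and turn from the pose measured when the call began, along the tool's axes at that moment; what a row does not reach only later rows make up. A row lasts 1/10 s, in which the tool goes at most 50 mm and 8.59 degrees, less where a joint would pass 70% of its speed; a pose out of reach is approached as far as the arm can. A call with a gripper value outside its range is refused whole. OPENING is the closure, from 0 (fully open) to 1 (shut), set as the call begins (- or left out, the last holds). The fingers move at their own pace and stop on an object; the grip force is fixed at half the most. Time passes only in rows, so rows that repeat a pose let the fingers close. It gives the time, the measured TCP pose, the force and the opening at its end, in the units of the state.
- ctrl.get_obs(): the state, without advancing time (a new reading comes with each control period).
- ctrl.get_image(name): name is "scene" or "top" or "wrist"; returns the picture (384x512x3 uint8, red, green, blue); there is no depth.
- ctrl.camera_info(name): a dict with "camera_matrix" (3x3 intrinsics, pixels), "R" (3x3) and "t" (3): a world point X has camera coordinates R X + t; the wrist camera has in their place "hand_eye" (4x4, takes a point from camera to tool coordinates, whose origin is the TCP and whose axes are the flange's). Camera axes: x right, y down, z forward; pixel columns grow to the right and rows downward; lengths in mm; the calibration is good to about 2 mm. A picture is of the moment at which its call begins: read the wrist's pose just before it. camera_info takes no time and is no camera call.
- ctrl.close_job(): hands the job in, once; it reports no verdict.
The state is a dict: "t": time; "qpos": joint angles; "qvel": joint speeds; "joint_torque": joint torques, N m; "ee_pos": TCP position; "orientation": TCP orientation; "ft_force": force on the tool from outside, world axes, zero at the start; "moment": the same for the moment, N m; "width": finger opening in mm.
Only numpy, scipy, OpenCV 4.12 (cv2) and the standard library are available. Lean on these libraries where they do the work, as an engineer would, in place of code of your own. Each camera call takes 0.05 s, during which the arm holds its last target. There are 200 camera calls.

## Working session

There is one attempt and no reset: what is moved stays moved. The work goes in short steps, Python scripts to look and compute and a shell command to move; the robot and the scene stay as the last step left them, time stands still between calls to the robot, and variables do not carry over. Pictures are saved under pics/ and viewed, about 12 in all and at most 16, crops included, and the job is handed in when it is done.

```bash
ls; mkdir -p pics
python3 - <<'E'
from workcell import ctrl
import cv2
o=ctrl.get_obs();print(o)
for n in("top","scene"):
    im=ctrl.get_image(n);cv2.imwrite(f"pics/{n}0.png",im[:,:,::-1])
    print(n,ctrl.camera_info(n))
print(ctrl.camera_info("wrist"))
E
```

```text
pics
{'t': 0.0, 'qpos': array([ 1.09600892e+00,  4.23840329e-01,  1.63069867e+00, -4.27217426e-05,
        1.08859010e+00, -1.89939155e-02]), 'qvel': array([-5.95863782e-04,  5.99806999e-06, -1.84541133e-04,  1.03948090e-05,
        6.44261906e-04, -1.12307048e-03]), 'joint_torque': array([-4.01046127e-03, -5.44615495e+01, -2.73669881e+01,  6.41735131e-02,
        2.26350379e-02, -1.03307100e-04]), 'ee_pos': array([274.83641212, 560.70297267, 221.89860862]), 'orientation': array([-7.09670267e-01, -3.06003894e+00,  2.35453388e-03]), 'ft_force': array([ 0.52285198,  1.04247266, -0.77783632]), 'moment': array([0.00987755, 0.01803367, 0.01670625]), 'width': 87.84455594205791}
top {'camera_matrix': array([[383.53566563,   0.        , 251.41193961],
       [  0.        , 383.53566563, 185.56171328],
       [  0.        ,   0.        ,   1.        ]]), 'R': array([[ 0.00286279, -0.99977939,  0.02080799],
       [-0.99319477, -0.0052654 , -0.11634617],
       [ 0.11643007, -0.02033332, -0.99299073]]), 't': array([   5.87688314,  582.3298374 , 1283.81185532])}
scene {'camera_matrix': array([[
[... 183 characters left out ...]
1,  0.00827031],
       [-0.41264854, -0.59658156, -0.68833976],
       [ 0.40092408,  0.55958905, -0.72534128]]), 't': array([-488.5011511 ,  282.09515275,  990.61716261])}
{'camera_matrix': array([[304.48988261,   0.        , 256.3528249 ],
       [  0.        , 304.48988261, 191.0429319 ],
       [  0.        ,   0.        ,   1.        ]]), 'hand_eye': array([[-1.03892031e-03, -9.57489566e-01, -2.88466033e-01,
         7.86562160e+01],
       [ 9.99998514e-01, -5.97915332e-04, -1.61690121e-03,
        -6.10182022e-01],
       [ 1.37568777e-03, -2.88467284e-01,  9.57488764e-01,
        -1.61323955e+02],
       [ 0.00000000e+00,  0.00000000e+00,  0.00000000e+00,
         1.00000000e+00]])}
```

Run:
```python
import cv2
im=cv2.imread("pics/top0.png");cv2.imwrite("pics/top0b.png",cv2.resize(im,(800,600),interpolation=cv2.INTER_CUBIC))
```

```text
(no output)
```

View pics/top0b.png

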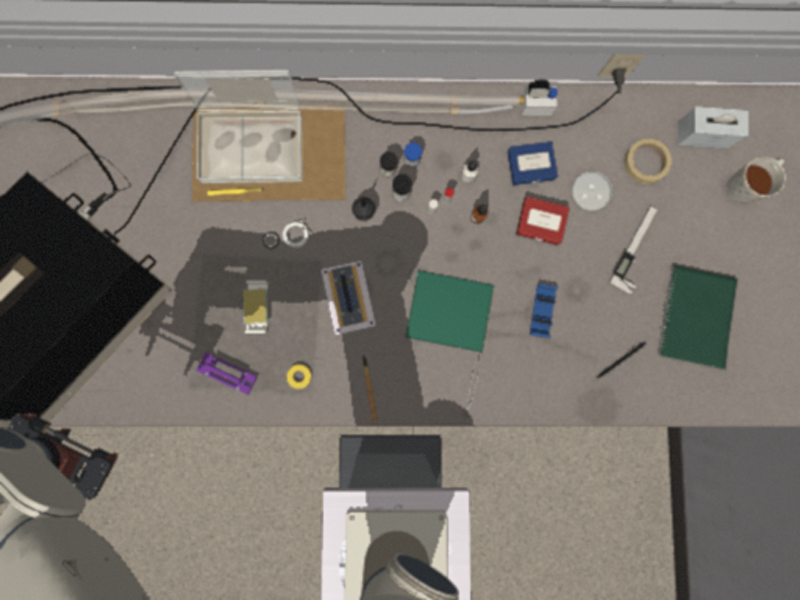

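View pics/scene0.png

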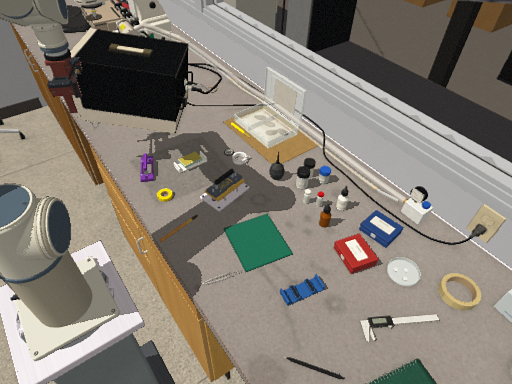

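The top view (800 px) shows:
- jig with dark-handled plate at (348,297)
- white rest with yellow blank at (256,307)
- green mat at (450,311)
- blue rest at (543,309)
- blower at (364,207)
- amber bottle at (480,213)

There are two plate-shaped candidates: the dark one in the jig at (348,297) and a purple one at (227,372). The dark steel one in the jig is meant, because purple is excluded. The next crop should confirm it.

Run:
```python
import cv2
im=cv2.imread("pics/top0.png");c=im[155:265,120:376];cv2.imwrite("pics/c1.png",cv2.resize(c,None,fx=3.125,fy=3.125,interpolation=cv2.INTER_CUBIC))
```

```text
(no output)
```

View pics/c1.png

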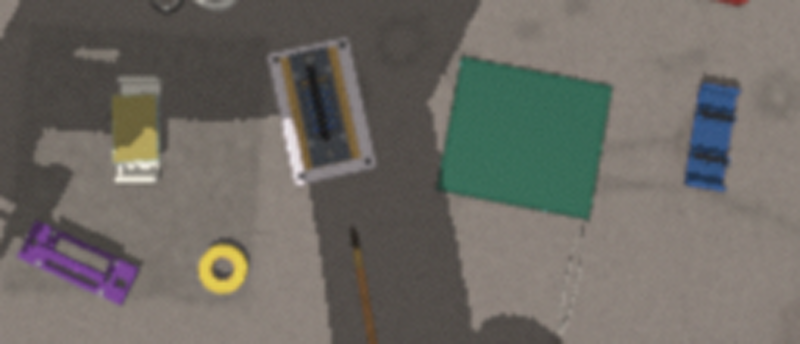

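```bash
cat > h.py <<'E'
import numpy as np,cv2
from scipy.spatial.transform import Rotation as Ro
from workcell import ctrl
def cam(name):
    i=ctrl.camera_info(name);K=i["camera_matrix"]
    if name!="wrist": return K,i["R"],i["t"]
    o=ctrl.get_obs();T=np.eye(4);T[:3,:3]=Ro.from_rotvec(o["orientation"]).as_matrix();T[:3,3]=o["ee_pos"]
    E=np.linalg.inv(T@i["hand_eye"]);return K,E[:3,:3],E[:3,3]
def ray(C,p,z):
    K,R,t=C;p=np.atleast_2d(p).astype(float);h=np.c_[p,np.ones(len(p))]@np.linalg.inv(K).T@R;c=-R.T@t
    return c+h*((z-c[2])/h[:,2])[:,None]
def proj(C,X):
    K,R,t=C;q=(np.atleast_2d(X)@R.T+t)@K.T;return q[:,:2]/q[:,2:]
def rectpose(P):  # corners in order, returns centre and yaw of the long-axis (mean of sides), sides
    r=cv2.minAreaRect(P[:,:2].astype(np.float32));b=cv2.boxPoints(r);e=[b[1]-b[0],b[2]-b[1]];
    l=e[np.argmax([np.hypot(*q) for q in e])];y=np.degrees(np.arctan2(l[1],l[0]))
    return P[:,:2].mean(0).round(1),round((y+90)%180-90,1),np.round(r[1],1)
def go(x,y,z,jaw):
    """rows needed to bring TCP to x,y,z (mm) with jaw axis (tool y) at world yaw jaw deg (mod 180)"""
    o=ctrl.get_obs();R=Ro.from_rotvec(o["orientation"]).as_matrix();d=R.T@(np.array([x,y,z])-o["ee_pos"])/10
    cur=np.degrees(np.arctan2(R[1,1],R[0,1]));s=(cur-jaw+90)%180-90  # tool z down: +spin lowers world yaw
    print("t",round(o["t"],2),"tcp",o["ee_pos"].round(1),"jaw yaw",round(cur,1),"tilt",np.degrees(np.arccos(-R[2,2])).round(2),"w",round(o["width"],1),"F",o["ft_force"].round(1),"q6",round(o["qpos"][5],2))
    print("  shift cm",d.round(2),"spin",round(s,1))
def snap(name,fn,crop=None,f=1.5):
    C=cam(name);im=ctrl.get_image(name)[:,:,::-1];
    cv2.imwrite("pics/raw_"+fn,im)
    if crop: im=im[crop[1]:crop[3],crop[0]:crop[2]]
    cv2.imwrite("pics/"+fn,cv2.resize(im,None,fx=f,fy=f,interpolation=cv2.INTER_CUBIC));return C
E
python3 - <<'E'
from h import *
C=cam("top")
for n,z,p in [("jig",12,[(269,55),(347,39),(375,164),(298,184)]),("white",21,[(120,78),(160,78),(157,182),(115,182)]),("blue",21,[(704,80),(740,84),(724,190),(686,185)]),("mat",3,[(462,57),(612,86),(588,220),(440,190)]),("bottle",0,[(0,0)])]:
    P=ray(C,np.array(p)/3.125+[120,155],z); print(n,rectpose(P) if len(p)>1 else '')
print(ray(C,[[364*.64,212*.64],[480*.64,218*.64]],20).round())
go(0,0,0,0)
E
```

```text
jig (array([568. , 106.3]), np.float32(13.4), array([148.1,  89. ]))
white (array([544.3, 308.2]), np.float32(-0.1), array([ 45.8, 115.2]))
blue (array([ 542., -329.]), np.float32(-10.2), array([ 42.4, 122.4]))
mat (array([ 538.8, -121.6]), np.float32(79.3), array([172.7, 153.6]))
bottle 
[[ 760.   73.   20.]
 [ 749. -189.   20.]]
t 0.1 tcp [274.9 560.8 222. ] jaw yaw 63.9 tilt 0.08 w 87.9 F [-0.1 -0.2  0.7] q6 -0.02
  shift cm [ -0.   -62.42  22.28] spin 63.9
```

Run:
```python
from h import *
go(568,106,300,103.4)
```

```text
t 0.1 tcp [274.9 560.8 222. ] jaw yaw 63.9 tilt 0.08 w 87.9 F [-0.1 -0.2  0.7] q6 -0.02
  shift cm [-46.34 -27.94  -7.76] spin -39.5
```

```bash
python3 -m inch '[{"xyz":[0,0,-7.8],"spin":0},{"xyz":[0,0,-7.8],"spin":0},{"xyz":[-46.3,-27.9,-7.8],"spin":-39.5},{"xyz":[-46.3,-27.9,-7.8],"spin":-39.5},{"xyz":[-46.3,-27.9,-7.8],"spin":-39.5},{"xyz":[-46.3,-27.9,-7.8],"spin":-39.5},{"xyz":[-46.3,-27.9,-7.8],"spin":-39.5},{"xyz":[-46.3,-27.9,-7.8],"spin":-39.5},{"xyz":[-46.3,-27.9,-7.8],"spin":-39.5},{"xyz":[-46.3,-27.9,-7.8],"spin":-39.5},{"xyz":[-46.3,-27.9,-7.8],"spin":-39.5},{"xyz":[-46.3,-27.9,-7.8],"spin":-39.5},{"xyz":[-46.3,-27.9,-7.8],"spin":-39.5},{"xyz":[-46.3,-27.9,-7.8],"spin":-39.5},{"xyz":[-46.3,-27.9,-7.8],"spin":-39.5},{"xyz":[-46.3,-27.9,-7.8],"spin":-39.5},{"xyz":[-46.3,-27.9,-7.8],"spin":-39.5}]' 0
python3 - <<'E'
from h import *
C=snap("wrist","w1.png");go(568,106,300,103.4)
print(proj(C,[[568,106,12]]))
E
```

```text
t: 1.8
ee_pos: [567.1, 107.8, 300.3]
orientation: [0.369, -3.119, 0.002]
ft_force: [0.1, 0.2, -0.0]
width: 87.6
t 1.85 tcp [567.1 107.8 300.4] jaw yaw 103.5 tilt 0.08 w 88.0 F [-0.1  0.8  0.2] q6 -1.64
  shift cm [-0.04 -0.2   0.04] spin 0.1
[[256.13621087 155.68964839]]
```

View pics/w1.png

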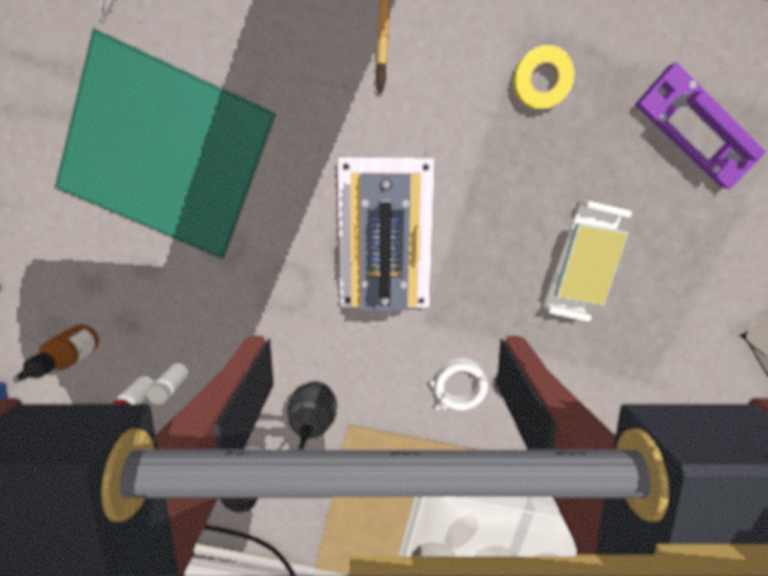

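The wrist view shows the dark plate in the jig at (385,235), with stripes visible through the window; the purple decoy is far off at (700,125). The yellow blank is at (593,265) and the mat corners are at (95,30), (274,115), (223,258) and (56,188).

Run:
```python
from h import *
C=cam("wrist")
for n,z,p in [("jig",12,[(338,158),(433,158),(430,307),(338,307)]),("mat",3,[(95,30),(274,115),(223,258),(56,188)]),("fresh",26,[(579,222),(628,231),(604,305),(558,298)])]:
    print(n,rectpose(ray(C,np.array(p)/1.5,z)))
P=ray(C,np.array([(386,184),(385,301)])/1.5,62);print("dowels",P.round(1),P.mean(0))
P=ray(C,np.array([(385,203),(385,298)])/1.5,88);print("bar",P.round(1),P.mean(0))
im=cv2.imread("pics/raw_w1.png")[95:215,205:310];cv2.imwrite("pics/w1c.png",cv2.resize(im,None,fx=5,fy=5,interpolation=cv2.INTER_CUBIC))
```

```text
jig (array([570.4, 107.1]), np.float32(13.5), array([149.5,  95.9]))
mat (array([ 542.2, -119.5]), np.float32(78.8), array([172.7, 153.1]))
fresh (array([548.5, 311. ]), np.float32(4.5), array([77.2, 48.8]))
dowels [[517.5  95.6  62. ]
 [620.4 119.4  62. ]] [568.96398764 107.50039173  62.        ]
bar [[530.6  97.9  88. ]
 [609.3 116.7  88. ]] [569.94765647 107.31040822  88.        ]
```

View pics/w1c.png

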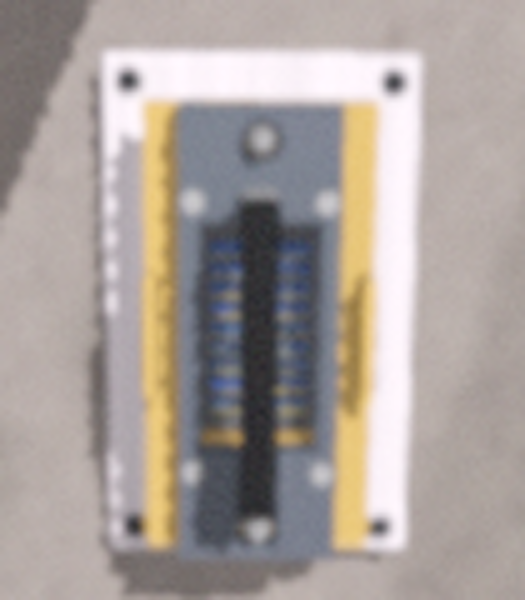

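The crop confirms it: a steel-grey plate with a black bridge handle over blue stripes, and dowel tips at the top and bottom. This is the real pressure plate. I'll descend to grip it.

Run:
```python
from h import *
go(569.3,107.2,61,103.2)
```

```text
t 1.85 tcp [567.1 107.8 300.4] jaw yaw 103.5 tilt 0.08 w 88.0 F [-0.1  0.8  0.2] q6 -1.64
  shift cm [-0.22 -0.09 23.94] spin 0.3
```

```bash
python3 -m inch '[{"xyz":[-0.2,-0.1,5],"spin":0.3},{"xyz":[-0.2,-0.1,10],"spin":0.3},{"xyz":[-0.2,-0.1,15],"spin":0.3},{"xyz":[-0.2,-0.1,19],"spin":0.3},{"xyz":[-0.2,-0.1,22],"spin":0.3},{"xyz":[-0.2,-0.1,23.9],"spin":0.3},{"xyz":[-0.2,-0.1,23.9],"spin":0.3},{"xyz":[-0.2,-0.1,23.9],"spin":0.3},{"xyz":[-0.2,-0.1,23.9],"spin":0.3}]' 0
python3 -m inch '[{"xyz":[0,0,0],"spin":0},{"xyz":[0,0,0],"spin":0},{"xyz":[0,0,0],"spin":0},{"xyz":[0,0,0],"spin":0},{"xyz":[0,0,0],"spin":0},{"xyz":[0,0,0],"spin":0},{"xyz":[0,0,0],"spin":0},{"xyz":[0,0,0],"spin":0}]' 1
python3 - <<'E'
from h import *
go(569.3,107.2,61,103.2);print(ctrl.get_obs()["moment"])
E
```

```text
t: 2.75
ee_pos: [570.1, 107.7, 62.9]
orientation: [-0.362, 3.119, -0.001]
ft_force: [0.5, 0.1, -0.4]
width: 87.7
t: 3.55
ee_pos: [570.0, 107.7, 62.8]
orientation: [-0.362, 3.119, -0.001]
ft_force: [-0.4, 0.6, -0.2]
width: 27.4
t 3.55 tcp [570.  107.7  62.8] jaw yaw 103.2 tilt 0.09 w 27.4 F [-0.4  0.6 -0.2] q6 -1.63
  shift cm [ 0.08 -0.03  0.18] spin 0.0
[ 0.09751855  0.02240017 -0.01183783]
```

```bash
python3 -m inch '[{"xyz":[0,0,0],"spin":0},{"xyz":[0,0,0],"spin":0},{"xyz":[0,0,0],"spin":0},{"xyz":[0,0,0],"spin":0},{"xyz":[0,0,0],"spin":0}]' 1
python3 - <<'E'
from h import *
go(569.3,107.2,61,103.2);print(ctrl.get_obs()["moment"])
E
```

```text
t: 4.05
ee_pos: [570.0, 107.7, 62.7]
orientation: [-0.362, 3.12, -0.001]
ft_force: [0.2, 0.4, -0.6]
width: 10.0
t 4.05 tcp [570.  107.7  62.7] jaw yaw 103.2 tilt 0.08 w 10.0 F [ 0.2  0.4 -0.6] q6 -1.63
  shift cm [ 0.08 -0.03  0.17] spin 0.0
[ 0.11620183 -0.002897   -0.03419305]
```

```bash
python3 -m inch '[{"xyz":[0,0,-1],"spin":0},{"xyz":[0,0,-3],"spin":0},{"xyz":[0,0,-6],"spin":0},{"xyz":[0,0,-9],"spin":0},{"xyz":[0,0,-9],"spin":0},{"xyz":[0,0,-9],"spin":0},{"xyz":[0,0,-9],"spin":0}]'
python3 - <<'E'
from h import *
go(550.4,-69.5,150,79)
E
```

```text
t: 4.75
ee_pos: [568.6, 107.5, 151.2]
orientation: [0.362, -3.119, 0.002]
ft_force: [0.5, 0.5, -4.3]
width: 9.9
t 4.75 tcp [568.6 107.5 151.2] jaw yaw 103.2 tilt 0.11 w 9.9 F [ 0.5  0.5 -4.3] q6 -1.63
  shift cm [  5.82 -16.82   0.14] spin 24.2
```

```bash
python3 -m inch '[{"xyz":[1.5,-4.2,0],"spin":6},{"xyz":[2.9,-8.4,0],"spin":13},{"xyz":[4.4,-12.6,0],"spin":19},{"xyz":[5.3,-15.3,0],"spin":24.2},{"xyz":[5.8,-16.8,0],"spin":24.2},{"xyz":[5.8,-16.8,2],"spin":24.2},{"xyz":[5.8,-16.8,5],"spin":24.2},{"xyz":[5.8,-16.8,8],"spin":24.2},{"xyz":[5.8,-16.8,10],"spin":24.2},{"xyz":[5.8,-16.8,11],"spin":24.2},{"xyz":[5.8,-16.8,11],"spin":24.2},{"xyz":[5.8,-16.8,11],"spin":24.2},{"xyz":[5.8,-16.8,11],"spin":24.2}]'
python3 - <<'E'
from h import *
go(550.4,-69.5,24.5,79)
E
```

```text
t: 6.05
ee_pos: [551.4, -69.4, 42.5]
orientation: [0.299, 3.127, -0.002]
ft_force: [-0.5, -0.1, -3.5]
width: 10.0
t 6.05 tcp [551.4 -69.4  42.5] jaw yaw 79.1 tilt 0.09 w 10.0 F [-0.5 -0.1 -3.5] q6 -1.52
  shift cm [ 0.09 -0.02  1.8 ] spin 0.1
```

```bash
python3 -m inch '[{"xyz":[0,0,0.8],"spin":0},{"xyz":[0,0,1.4],"spin":0},{"xyz":[0,0,1.8],"spin":0},{"xyz":[0,0,1.8],"spin":0},{"xyz":[0,0,1.8],"spin":0}]'
```

```text
t: 6.55
ee_pos: [551.2, -69.4, 24.3]
orientation: [0.299, 3.127, -0.002]
ft_force: [0.4, -0.4, -4.8]
width: 10.0
```

```bash
python3 -m inch '[{"xyz":[0,0,0.1],"spin":0},{"xyz":[0,0,0.1],"spin":0}]'
python3 -m inch '[{"xyz":[0,0,0],"spin":0},{"xyz":[0,0,0],"spin":0},{"xyz":[0,0,0],"spin":0},{"xyz":[0,0,0],"spin":0},{"xyz":[0,0,0],"spin":0},{"xyz":[0,0,-4],"spin":0},{"xyz":[0,0,-8],"spin":0},{"xyz":[0,0,-13],"spin":0},{"xyz":[0,0,-13],"spin":0},{"xyz":[0,0,-13],"spin":0},{"xyz":[0,0,-13],"spin":0}]' 0
python3 - <<'E'
from h import *
go(570.0,107.7,154,103.2)
E
```

```text
t: 6.75
ee_pos: [551.4, -69.5, 23.7]
orientation: [0.299, 3.127, -0.002]
ft_force: [-1.2, 0.3, 0.4]
width: 9.5
t: 7.85
ee_pos: [550.4, -69.2, 152.6]
orientation: [-0.299, -3.126, 0.002]
ft_force: [0.2, -0.4, -0.3]
width: 87.7
t 7.85 tcp [550.4 -69.2 152.6] jaw yaw 79.1 tilt 0.11 w 87.7 F [ 0.2 -0.4 -0.3] q6 -1.52
  shift cm [ 1.43 17.74 -0.16] spin -24.1
```

```bash
python3 -m inch '[{"xyz":[0.4,4.5,0],"spin":-6},{"xyz":[0.7,9,0],"spin":-13},{"xyz":[1.1,13.5,0],"spin":-19},{"xyz":[1.4,17.7,0],"spin":-24.1},{"xyz":[1.4,17.7,3],"spin":-24.1},{"xyz":[1.4,17.7,6],"spin":-24.1},{"xyz":[1.4,17.7,9],"spin":-24.1},{"xyz":[1.4,17.7,9],"spin":-24.1},{"xyz":[1.4,17.7,9],"spin":-24.1}]' 0
python3 - <<'E'
from h import *
go(570.0,107.7,34,103.2);snap("scene","s1.png",(140,130,340,280),4)
E
```

```text
t: 8.75
ee_pos: [568.9, 107.0, 61.1]
orientation: [0.36, -3.116, 0.002]
ft_force: [-0.2, 0.1, 0.7]
width: 87.8
t 8.75 tcp [568.9 107.   61.1] jaw yaw 103.2 tilt 0.31 w 87.8 F [-0.2  0.1  0.7] q6 -1.63
  shift cm [-0.14  0.05  2.71] spin -0.0
```

View pics/s1.png

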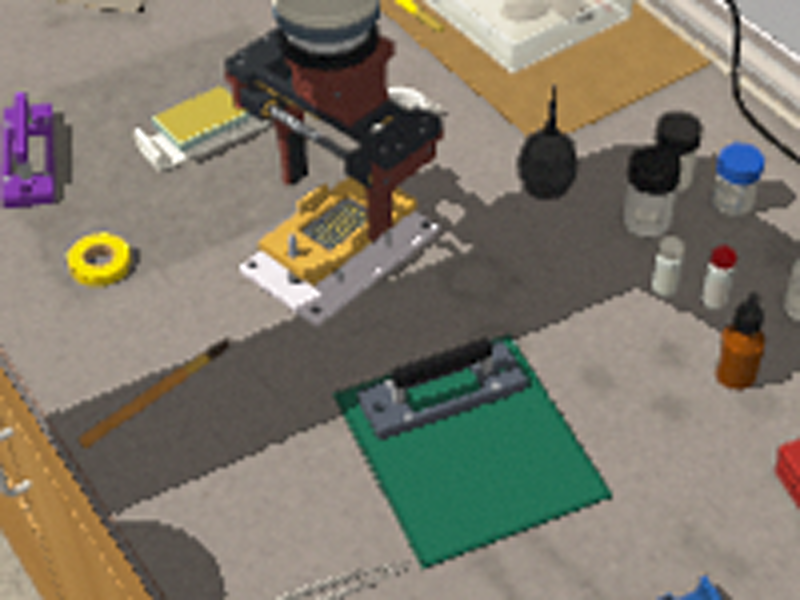

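The plate lies flat on the mat at (445,390), and the brass mask is in the jig with the fingers straddling it. Next I grip the mask.

```bash
python3 -m inch '[{"xyz":[-0.1,0.1,1],"spin":0},{"xyz":[-0.1,0.1,2],"spin":0},{"xyz":[-0.1,0.1,2.7],"spin":0},{"xyz":[-0.1,0.1,2.7],"spin":0},{"xyz":[-0.1,0.1,2.7],"spin":0}]' 0
python3 -m inch '[{"xyz":[0,0,0],"spin":0},{"xyz":[0,0,0],"spin":0},{"xyz":[0,0,0],"spin":0},{"xyz":[0,0,0],"spin":0},{"xyz":[0,0,0],"spin":0},{"xyz":[0,0,0],"spin":0}]' 1
python3 - <<'E'
from h import *
go(570.0,107.7,34,103.2);print(ctrl.get_obs()["moment"])
E
```

```text
t: 9.3
ee_pos: [570.6, 108.2, 35.2]
orientation: [0.36, -3.118, 0.002]
ft_force: [0.0, -0.3, 0.3]
width: 87.8
t: 9.9
ee_pos: [570.7, 108.2, 35.4]
orientation: [0.36, -3.118, 0.002]
ft_force: [-1.2, 0.6, 2.2]
width: 63.6
t 9.9 tcp [570.7 108.2  35.4] jaw yaw 103.2 tilt 0.16 w 63.6 F [-1.2  0.6  2.2] q6 -1.63
  shift cm [ 0.08 -0.03  0.14] spin -0.0
[0.03509394 0.09068945 0.07163002]
```

```bash
python3 -m inch '[{"xyz":[0,0,-1],"spin":0},{"xyz":[0,0,-2.5],"spin":0},{"xyz":[0,0,-4.5],"spin":0},{"xyz":[0,0,-7],"spin":0},{"xyz":[0,0,-10],"spin":0},{"xyz":[0,0,-10],"spin":0},{"xyz":[0,0,-10],"spin":0},{"xyz":[0,0,-10],"spin":0}]'
python3 - <<'E'
from h import *
go(531.7,-165.6,136,79)
E
```

```text
t: 10.7
ee_pos: [570.1, 108.2, 134.7]
orientation: [0.36, -3.117, 0.002]
ft_force: [-0.2, -0.2, -1.1]
width: 63.4
t 10.7 tcp [570.1 108.2 134.7] jaw yaw 103.2 tilt 0.24 w 63.4 F [-0.2 -0.2 -1.1] q6 -1.63
  shift cm [  9.98 -25.79  -0.07] spin 24.2
```

```bash
python3 -m inch '[{"xyz":[1.6,-4.2,0],"spin":4},{"xyz":[3.2,-8.4,0],"spin":9},{"xyz":[4.8,-12.6,0],"spin":14},{"xyz":[6.4,-16.8,0],"spin":19},{"xyz":[8,-21,0],"spin":24.2},{"xyz":[9.4,-24.5,0],"spin":24.2},{"xyz":[10,-25.8,0],"spin":24.2},{"xyz":[10,-25.8,3],"spin":24.2},{"xyz":[10,-25.8,6],"spin":24.2},{"xyz":[10,-25.8,9],"spin":24.2},{"xyz":[10,-25.8,11],"spin":24.2},{"xyz":[10,-25.8,11.3],"spin":24.2},{"xyz":[10,-25.8,11.3],"spin":24.2},{"xyz":[10,-25.8,11.3],"spin":24.2}]'
python3 - <<'E'
from h import *
go(531.7,-165.6,6.6,79)
E
```

```text
t: 12.1
ee_pos: [531.7, -165.8, 23.0]
orientation: [-0.301, -3.124, 0.003]
ft_force: [-0.5, 0.3, -1.6]
width: 63.7
t 12.1 tcp [ 531.7 -165.8   23. ] jaw yaw 79.0 tilt 0.21 w 63.7 F [-0.5  0.3 -1.6] q6 -1.7
  shift cm [-0.    0.03  1.64] spin -0.0
```

```bash
python3 -m inch '[{"xyz":[0,0,0.6],"spin":0},{"xyz":[0,0,1.2],"spin":0},{"xyz":[0,0,1.6],"spin":0},{"xyz":[0,0,1.6],"spin":0},{"xyz":[0,0,1.6],"spin":0}]'
```

```text
t: 12.6
ee_pos: [531.5, -165.8, 6.9]
orientation: [-0.301, -3.124, 0.003]
ft_force: [-0.3, 0.4, -2.1]
width: 64.0
```

```bash
python3 -m inch '[{"xyz":[0,0,0.05],"spin":0},{"xyz":[0,0,0.1],"spin":0}]'
python3 -m inch '[{"xyz":[0,0,0],"spin":0},{"xyz":[0,0,0],"spin":0},{"xyz":[0,0,0],"spin":0},{"xyz":[0,0,0],"spin":0},{"xyz":[0,0,0],"spin":0},{"xyz":[0,0,-4],"spin":0},{"xyz":[0,0,-8],"spin":0},{"xyz":[0,0,-13],"spin":0},{"xyz":[0,0,-13],"spin":0},{"xyz":[0,0,-13],"spin":0},{"xyz":[0,0,-13],"spin":0}]' 0
python3 - <<'E'
from h import *
go(570.3,107.9,137,103.2)
E
```

```text
t: 12.8
ee_pos: [531.5, -165.9, 6.4]
orientation: [-0.301, -3.124, 0.003]
ft_force: [-3.5, 1.4, 10.3]
width: 63.7
t: 13.9
ee_pos: [531.1, -165.4, 135.4]
orientation: [-0.301, -3.122, 0.003]
ft_force: [0.4, 0.1, 0.8]
width: 88.0
t 13.9 tcp [ 531.1 -165.4  135.4] jaw yaw 79.0 tilt 0.3 w 88.0 F [0.4 0.1 0.8] q6 -1.7
  shift cm [ 1.37 27.57 -0.21] spin -24.2
```

```bash
python3 -m inch '[{"xyz":[0.2,4.5,0],"spin":-4},{"xyz":[0.5,9,0],"spin":-9},{"xyz":[0.7,13.5,0],"spin":-14},{"xyz":[0.9,18,0],"spin":-19},{"xyz":[1.1,22.5,0],"spin":-24.2},{"xyz":[1.3,26.5,0],"spin":-24.2},{"xyz":[1.4,27.6,0],"spin":-24.2},{"xyz":[1.4,27.6,3],"spin":-24.2},{"xyz":[1.4,27.6,6],"spin":-24.2},{"xyz":[1.4,27.6,9],"spin":-24.2},{"xyz":[1.4,27.6,9],"spin":-24.2},{"xyz":[1.4,27.6,9],"spin":-24.2},{"xyz":[1.4,27.6,9],"spin":-24.2}]' 0
python3 - <<'E'
from h import *
go(570.3,107.9,15.5,103.2);snap("scene","s2.png",(140,130,340,280),4)
E
```

```text
t: 15.2
ee_pos: [570.3, 107.8, 45.8]
orientation: [0.359, -3.117, 0.001]
ft_force: [-0.9, -0.0, 0.5]
width: 87.8
t 15.2 tcp [570.3 107.8  45.8] jaw yaw 103.2 tilt 0.24 w 87.8 F [-0.9 -0.   0.5] q6 -1.63
  shift cm [-0.01  0.01  3.03] spin -0.0
```

View pics/s2.png

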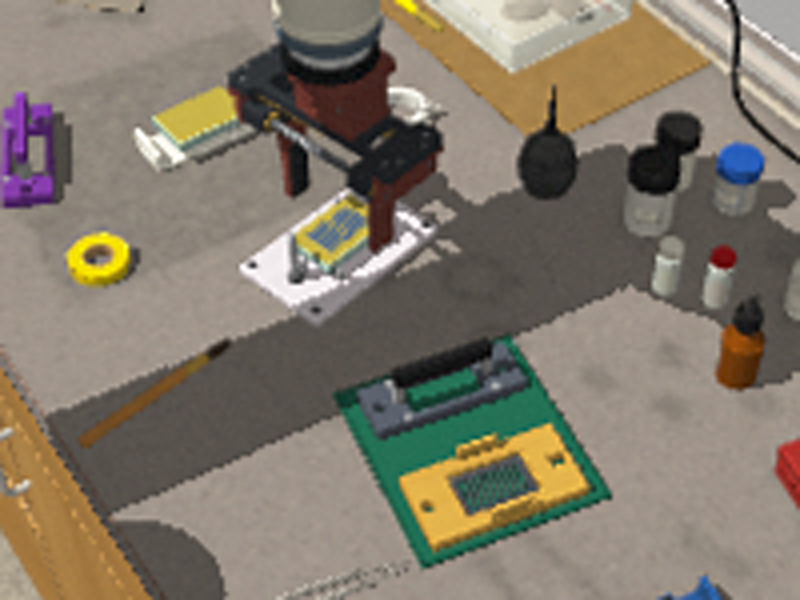

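The mask lies on the mat at (495,490) beside the plate, and the striped blank sits in the jig at (340,230) between the fingers. I'll grip the blank next.

```bash
python3 -m inch '[{"xyz":[0,0,1],"spin":0},{"xyz":[0,0,2],"spin":0},{"xyz":[0,0,2.9],"spin":0},{"xyz":[0,0,2.9],"spin":0},{"xyz":[0,0,2.9],"spin":0},{"xyz":[0,0,2.9],"spin":0}]' 0
python3 -m inch '[{"xyz":[0,0,0],"spin":0},{"xyz":[0,0,0],"spin":0},{"xyz":[0,0,0],"spin":0},{"xyz":[0,0,0],"spin":0},{"xyz":[0,0,0],"spin":0},{"xyz":[0,0,0],"spin":0},{"xyz":[0,0,0],"spin":0}]' 1
python3 - <<'E'
from h import *
go(570.3,107.9,15.5,103.2);print(ctrl.get_obs()["moment"])
E
```

```text
t: 15.85
ee_pos: [570.6, 108.0, 17.2]
orientation: [0.36, -3.118, 0.001]
ft_force: [-0.5, -0.7, 0.1]
width: 87.7
t: 16.55
ee_pos: [570.7, 108.0, 17.3]
orientation: [0.36, -3.118, 0.001]
ft_force: [-0.3, 0.5, 0.3]
width: 49.9
t 16.55 tcp [570.7 108.   17.3] jaw yaw 103.2 tilt 0.18 w 49.9 F [-0.3  0.5  0.3] q6 -1.63
  shift cm [ 0.04 -0.    0.18] spin -0.0
[0.08138627 0.09201163 0.04509041]
```

```bash
python3 -m inch '[{"xyz":[0,0,-1],"spin":0},{"xyz":[0,0,-2.5],"spin":0},{"xyz":[0,0,-5.5],"spin":0},{"xyz":[0,0,-9],"spin":0},{"xyz":[0,0,-10],"spin":0},{"xyz":[0,0,-10],"spin":0},{"xyz":[0,0,-10],"spin":0},{"xyz":[0,0,-10],"spin":0}]'
python3 - <<'E'
from h import *
go(544,-328,116,79.8)
E
```

```text
t: 17.35
ee_pos: [569.8, 107.9, 115.8]
orientation: [0.359, -3.115, 0.001]
ft_force: [-0.6, -0.1, -1.9]
width: 49.5
t 17.35 tcp [569.8 107.9 115.8] jaw yaw 103.2 tilt 0.33 w 49.5 F [-0.6 -0.1 -1.9] q6 -1.63
  shift cm [ 12.44 -41.86   0.05] spin 23.4
```

```bash
python3 -m inch '[{"xyz":[1.3,-4.4,0],"spin":3},{"xyz":[2.6,-8.8,0],"spin":6},{"xyz":[3.9,-13.2,0],"spin":9},{"xyz":[5.2,-17.6,0],"spin":12},{"xyz":[6.5,-22,0],"spin":15},{"xyz":[7.8,-26.4,0],"spin":18},{"xyz":[9.1,-30.8,0],"spin":21},{"xyz":[10.4,-35.2,0],"spin":23.4},{"xyz":[11.7,-39.4,0],"spin":23.4},{"xyz":[12.4,-41.9,0],"spin":23.4},{"xyz":[12.4,-41.9,3],"spin":23.4},{"xyz":[12.4,-41.9,6],"spin":23.4},{"xyz":[12.4,-41.9,8],"spin":23.4},{"xyz":[12.4,-41.9,8],"spin":23.4},{"xyz":[12.4,-41.9,8],"spin":23.4},{"xyz":[12.4,-41.9,8],"spin":23.4}]'
python3 - <<'E'
from h import *
go(544,-328,11.5,79.8);snap("scene","s3.png",(220,200,420,350),4)
E
```

```text
t: 18.95
ee_pos: [544.6, -328.7, 37.2]
orientation: [-0.28, -3.125, 0.004]
ft_force: [-0.6, 0.2, -1.3]
width: 49.6
t 18.95 tcp [ 544.6 -328.7   37.2] jaw yaw 79.8 tilt 0.29 w 49.6 F [-0.6  0.2 -1.3] q6 -1.95
  shift cm [0.06 0.06 2.57] spin -0.0
```

View pics/s3.png

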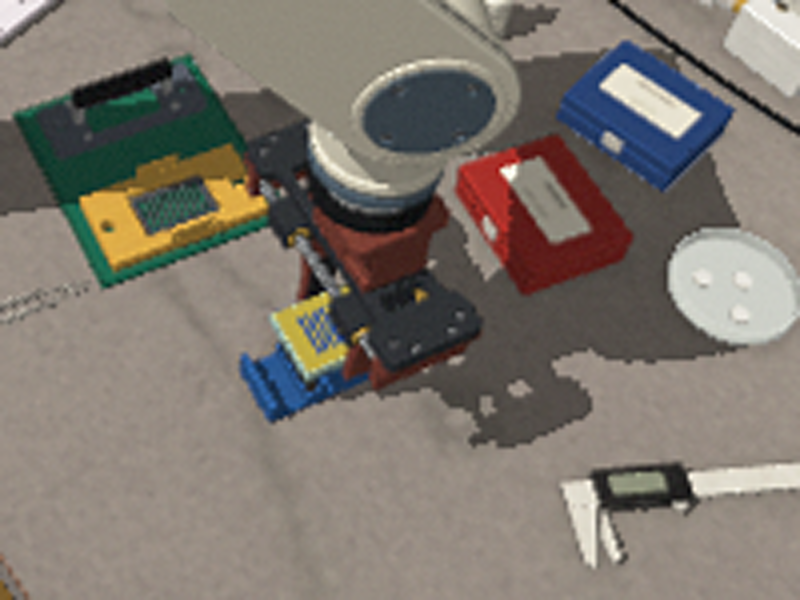

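The blank hangs level and aligned over the blue rest, whose near end stop shows at (243,357)–(272,418). I'll check that numerically.

Run:
```python
from h import *
C=cam("scene");P=ray(C,np.array([(245,354),(273,414)])/4+[220,200],21).round(1);print(P)
for x,y,th in[(544,-328,-10.2)]:
    c,s=np.cos(np.radians(th)),np.sin(np.radians(th));print([(x+c*a-s*b,y+s*a+c*b) for a,b in((-58,22),(-58,-22))])
```

```text
[[ 491.3 -299.1   21. ]
 [ 478.9 -344.3   21. ]]
[(np.float64(490.81251902481483), np.float64(-296.07678168614086)), (np.float64(483.0207904507531), np.float64(-339.38138843678746))]
```

```bash
python3 -m inch '[{"xyz":[0.1,-0.1,1],"spin":0},{"xyz":[0.1,-0.1,2],"spin":0},{"xyz":[0.1,-0.1,2.5],"spin":0},{"xyz":[0.1,-0.1,2.6],"spin":0},{"xyz":[0.1,-0.1,2.6],"spin":0},{"xyz":[0.1,-0.1,2.6],"spin":0}]'
```

```text
t: 19.6
ee_pos: [543.4, -329.6, 11.2]
orientation: [-0.28, -3.125, 0.004]
ft_force: [-1.1, 0.1, -0.7]
width: 50.0
```

```bash
python3 -m inch '[{"xyz":[0,0,0.1],"spin":0},{"xyz":[0,0,0.1],"spin":0}]'
python3 -m inch '[{"xyz":[0,0,0],"spin":0},{"xyz":[0,0,0],"spin":0},{"xyz":[0,0,0],"spin":0},{"xyz":[0,0,0],"spin":0},{"xyz":[0,0,0],"spin":0},{"xyz":[0,0,0],"spin":0},{"xyz":[0,0,-4],"spin":0},{"xyz":[0,0,-8],"spin":0},{"xyz":[0,0,-13],"spin":0},{"xyz":[0,0,-18],"spin":0},{"xyz":[0,0,-18],"spin":0},{"xyz":[0,0,-18],"spin":0},{"xyz":[0,0,-18],"spin":0},{"xyz":[0,0,-18],"spin":0}]' 0
python3 - <<'E'
from h import *
snap("wrist","w2.png");go(548.5,311,190,94.5)
E
```

```text
t: 19.8
ee_pos: [543.5, -329.6, 11.1]
orientation: [-0.28, -3.125, 0.004]
ft_force: [-2.6, 1.7, 9.2]
width: 49.6
t: 21.2
ee_pos: [543.2, -328.6, 189.1]
orientation: [-0.279, -3.122, 0.001]
ft_force: [0.5, -0.4, -0.4]
width: 88.0
t 21.25 tcp [ 543.4 -328.7  189.1] jaw yaw 79.8 tilt 0.41 w 87.8 F [-0.1  0.   0.7] q6 -1.95
  shift cm [10.85 63.04 -0.11] spin -14.7
```

View pics/w2.png

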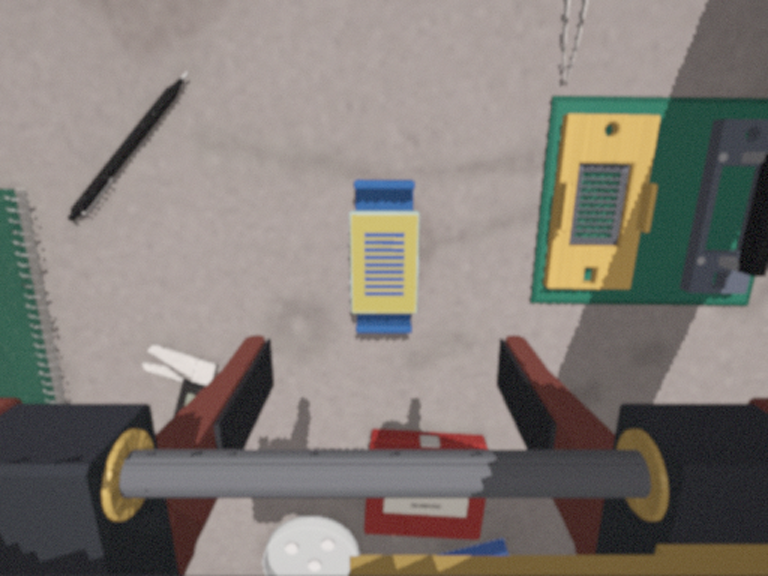

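The blank lies squarely on the blue rest at (384,262). Both frames are flat on the mat.

```bash
python3 - <<'E'
from h import *
C=cam("wrist")
a=rectpose(ray(C,np.array([(355,181),(413,181),(411,332),(356,332)])/1.5,21));b=rectpose(ray(C,np.array([(350,213),(418,213),(417,313),(352,313)])/1.5,26));print(a,b)
E
python3 -m inch '[{"xyz":[0.8,4.5,0],"spin":-1},{"xyz":[1.5,9,0],"spin":-2},{"xyz":[2.3,13.5,0],"spin":-3},{"xyz":[3.1,18,0],"spin":-4},{"xyz":[3.9,22.5,0],"spin":-5},{"xyz":[4.6,27,0],"spin":-6},{"xyz":[5.4,31.5,0],"spin":-7},{"xyz":[6.2,36,0],"spin":-8},{"xyz":[7,40.5,0],"spin":-9},{"xyz":[7.7,45,0],"spin":-10},{"xyz":[8.5,49.5,0],"spin":-11},{"xyz":[9.3,54,0],"spin":-12},{"xyz":[10.1,58.5,0],"spin":-13.5},{"xyz":[10.8,63,0],"spin":-14.7},{"xyz":[10.8,63,0],"spin":-14.7},{"xyz":[10.8,63,0],"spin":-14.7},{"xyz":[10.8,63,0],"spin":-14.7}]' 0
python3 - <<'E'
from h import *
snap("wrist","w3.png");go(548.5,311,190,94.5)
E
```

```text
(array([ 541.6, -330.5]), np.float32(-10.2), array([ 42.7, 114.3])) (array([ 543.9, -330.5]), np.float32(-10.2), array([49. , 75.1]))
t: 22.95
ee_pos: [548.4, 309.3, 187.8]
orientation: [0.121, -3.13, 0.002]
ft_force: [0.6, 0.2, -0.5]
width: 88.0
t 23.0 tcp [548.7 309.1 188.2] jaw yaw 94.4 tilt 0.5 w 87.9 F [-0.1 -0.1 -0.7] q6 -1.16
  shift cm [ 0.    0.19 -0.18] spin -0.1
```

View pics/w3.png

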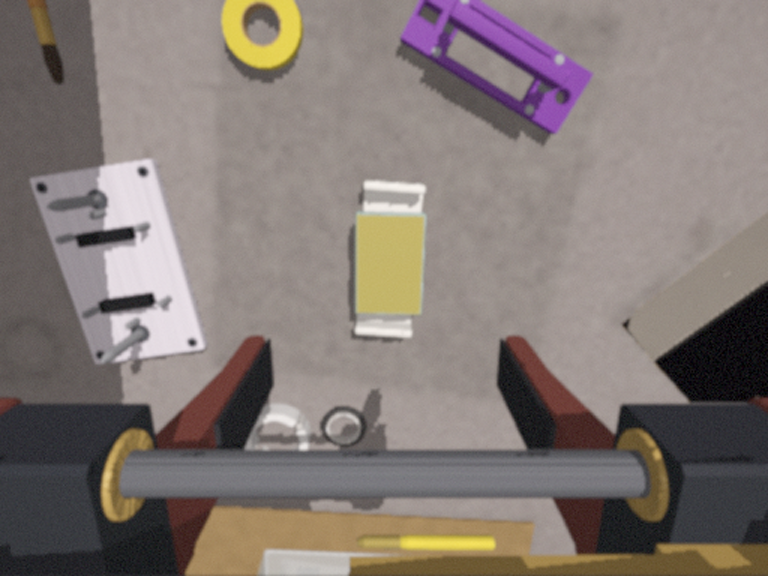

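Run:
```python
from h import *
C=cam("wrist")
im=cv2.imread("pics/raw_w3.png");
for f in("w2","w3"):
    im=cv2.imread(f"pics/raw_{f}.png")[115:235,215:305]
    h=cv2.cvtColor(im,cv2.COLOR_BGR2HSV);m=cv2.inRange(h,(22,70,100),(35,255,255));m=cv2.morphologyEx(m,cv2.MORPH_CLOSE,np.ones((15,15)))
    n,l,s,c=cv2.connectedComponentsWithStats(m);k=1+np.argmax(s[1:,4]);pts=cv2.findNonZero((l==k).astype(np.uint8))
    b=cv2.boxPoints(cv2.minAreaRect(pts))+[215,115];P=ray(C,b,26);print(f,s[k],c[k]+[215,115],rectpose(P))
go(548.5,311,190,94.5)
```

```text
w2 [  19   29   44   65 2078] [255.78248316 175.92252166] (array([549.5, 306.8]), np.float32(4.4), array([71.9, 48.5]))
w3 [  23   29   44   66 2775] [258.97297297 175.76720721] (array([549.8, 311.2]), np.float32(4.4), array([73.1, 48.5]))
t 23.0 tcp [548.7 309.1 188.2] jaw yaw 94.4 tilt 0.5 w 87.9 F [-0.1 -0.1 -0.7] q6 -1.16
  shift cm [ 0.    0.19 -0.18] spin -0.1
```

Run:
```python
from h import *
C=cam("wrist")
P=ray(C,np.array([(358,213),(425,214),(422,314),(355,313)])/1.5,26)
v=(P[2]+P[3]-P[0]-P[1]);w=P[1]-P[0]+P[2]-P[3];print(P.mean(0),np.degrees(np.arctan2(v[1],v[0])),np.degrees(np.arctan2(w[1],w[0])))
go(549.3,312,70,92.8)
```

```text
[548.87594095 311.64458769  26.        ] 2.858653179253981 93.48188848575707
t 23.0 tcp [548.7 309.1 188.2] jaw yaw 94.4 tilt 0.5 w 87.9 F [-0.1 -0.1 -0.7] q6 -1.16
  shift cm [-0.19  0.29 11.82] spin 1.6
```

```bash
python3 -m inch '[{"xyz":[0,0.3,4.5],"spin":1.5},{"xyz":[0,0.3,9],"spin":1.5},{"xyz":[0,0.3,12.5],"spin":1.5},{"xyz":[0,0.3,14.5],"spin":1.5},{"xyz":[0,0.3,14.5],"spin":1.5},{"xyz":[0,0.3,14.5],"spin":1.5},{"xyz":[0,0.3,14.5],"spin":1.5}]' 0
python3 - <<'E'
from h import *
go(548.7,312,11.5,93)
E
```

```text
t: 23.7
ee_pos: [548.5, 311.9, 44.9]
orientation: [0.078, -3.134, -0.0]
ft_force: [-0.0, -0.4, 0.4]
width: 87.9
t 23.7 tcp [548.5 311.9  44.9] jaw yaw 92.8 tilt 0.36 w 87.9 F [-0.  -0.4  0.4] q6 -1.13
  shift cm [-0.05  0.01  3.34] spin -0.2
```

```bash
python3 -m inch '[{"xyz":[0,0,1.5],"spin":0},{"xyz":[0,0,2.8],"spin":0},{"xyz":[0,0,3.3],"spin":0},{"xyz":[0,0,3.3],"spin":0},{"xyz":[0,0,3.3],"spin":0},{"xyz":[0,0,3.3],"spin":0}]' 0
python3 -m inch '[{"xyz":[0,0,0],"spin":0},{"xyz":[0,0,0],"spin":0},{"xyz":[0,0,0],"spin":0},{"xyz":[0,0,0],"spin":0},{"xyz":[0,0,0],"spin":0},{"xyz":[0,0,0],"spin":0},{"xyz":[0,0,0],"spin":0}]' 1
python3 -m inch '[{"xyz":[0,0,-1],"spin":0},{"xyz":[0,0,-4],"spin":0},{"xyz":[0,0,-8],"spin":0},{"xyz":[0,0,-10],"spin":0},{"xyz":[0,0,-10],"spin":0},{"xyz":[0,0,-10],"spin":0},{"xyz":[0,0,-10],"spin":0}]'
python3 - <<'E'
from h import *
go(570.7,108,116,103.2)
E
```

```text
t: 24.3
ee_pos: [548.4, 312.1, 12.1]
orientation: [0.078, -3.135, -0.0]
ft_force: [0.1, 0.3, -0.3]
width: 88.0
t: 25.0
ee_pos: [548.4, 312.0, 12.2]
orientation: [0.078, -3.135, -0.0]
ft_force: [0.3, 0.3, 0.8]
width: 49.7
t: 25.7
ee_pos: [548.0, 311.5, 110.7]
orientation: [0.078, -3.132, 0.001]
ft_force: [1.0, 0.8, -0.9]
width: 49.6
t 25.7 tcp [548.  311.5 110.7] jaw yaw 92.9 tilt 0.47 w 49.6 F [ 1.   0.8 -0.9] q6 -1.13
  shift cm [ -1.25 -20.44  -0.53] spin -10.3
```

```bash
python3 -m inch '[{"xyz":[-0.3,-4.5,0],"spin":-3},{"xyz":[-0.6,-9,0],"spin":-6},{"xyz":[-0.9,-13.5,0],"spin":-8},{"xyz":[-1.1,-18,0],"spin":-10.3},{"xyz":[-1.2,-20.4,0],"spin":-10.3},{"xyz":[-1.2,-20.4,3],"spin":-10.3},{"xyz":[-1.2,-20.4,6],"spin":-10.3},{"xyz":[-1.2,-20.4,7],"spin":-10.3},{"xyz":[-1.2,-20.4,7],"spin":-10.3},{"xyz":[-1.2,-20.4,7],"spin":-10.3},{"xyz":[-1.2,-20.4,7],"spin":-10.3}]'
python3 - <<'E'
from h import *
go(570.7,108,18.2,103.2);C=snap("wrist","w4.png",(156,50,356,200),4)
E
```

```text
t: 26.8
ee_pos: [570.4, 108.7, 41.7]
orientation: [0.36, -3.114, 0.0]
ft_force: [0.5, 0.3, -0.3]
width: 49.9
t 26.8 tcp [570.4 108.7  41.7] jaw yaw 103.2 tilt 0.38 w 49.9 F [ 0.5  0.3 -0.3] q6 -1.63
  shift cm [-0.03 -0.07  2.35] spin -0.0
```

View pics/w4.png

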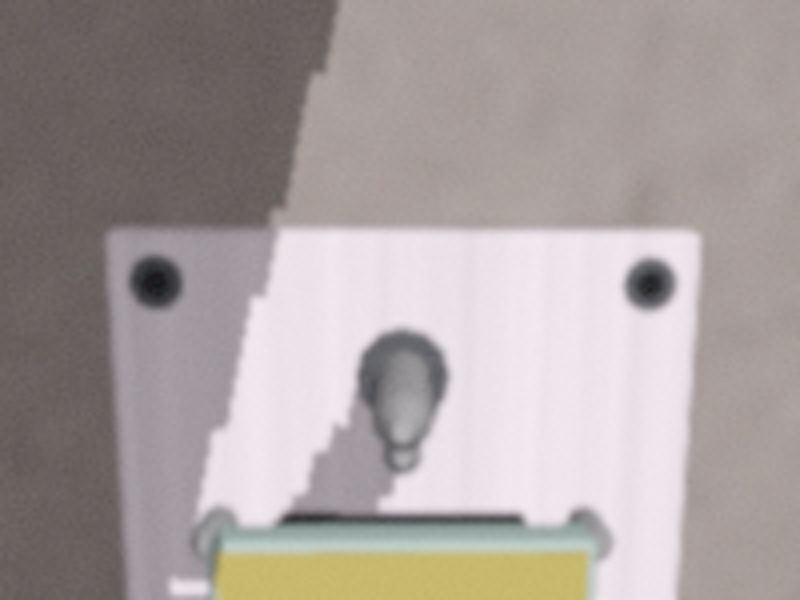

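The blank is centred laterally over the jig: its edges are at 217 and 593, the pins at 212 and 592, and the dowel at 403. I'll lower it.

```bash
python3 -m inch '[{"xyz":[0,-0.1,0.5],"spin":0},{"xyz":[0,-0.1,1],"spin":0},{"xyz":[0,-0.1,1.5],"spin":0},{"xyz":[0,-0.1,1.5],"spin":0},{"xyz":[0,-0.1,1.5],"spin":0}]'
python3 - <<'E'
from h import *
go(570.7,108,18.2,103.2)
E
```

```text
t: 27.35
ee_pos: [570.4, 107.6, 26.6]
orientation: [0.36, -3.114, 0.0]
ft_force: [0.4, 0.2, -1.3]
width: 49.8
t 27.35 tcp [570.4 107.6  26.6] jaw yaw 103.2 tilt 0.39 w 49.8 F [ 0.4  0.2 -1.3] q6 -1.64
  shift cm [-0.05  0.03  0.84] spin -0.0
```

```bash
python3 -m inch '[{"xyz":[0,0,0.2],"spin":0},{"xyz":[0,0,0.4],"spin":0},{"xyz":[0,0,0.6],"spin":0},{"xyz":[0,0,0.8],"spin":0},{"xyz":[0,0,0.8],"spin":0},{"xyz":[0,0,0.8],"spin":0}]'
python3 - <<'E'
from h import *
go(570.7,108,18.2,103.2)
E
```

```text
t: 27.95
ee_pos: [570.3, 107.6, 18.5]
orientation: [0.36, -3.114, 0.0]
ft_force: [-0.3, -0.9, -0.2]
width: 49.7
t 27.95 tcp [570.3 107.6  18.5] jaw yaw 103.2 tilt 0.4 w 49.7 F [-0.3 -0.9 -0.2] q6 -1.64
  shift cm [-0.05  0.03  0.03] spin -0.0
```

```bash
python3 -m inch '[{"xyz":[0,0,0.1],"spin":0},{"xyz":[0,0,0.1],"spin":0}]'
python3 -m inch '[{"xyz":[0,0,0],"spin":0},{"xyz":[0,0,0],"spin":0},{"xyz":[0,0,0],"spin":0},{"xyz":[0,0,0],"spin":0},{"xyz":[0,0,0],"spin":0},{"xyz":[0,0,0],"spin":0},{"xyz":[0,0,-4],"spin":0},{"xyz":[0,0,-8],"spin":0},{"xyz":[0,0,-12],"spin":0},{"xyz":[0,0,-12],"spin":0},{"xyz":[0,0,-12],"spin":0},{"xyz":[0,0,-12],"spin":0}]' 0
python3 - <<'E'
from h import *
C=snap("wrist","w5.png",(156,90,356,240),4);go(531.5,-165.9,137,79)
E
```

```text
t: 28.15
ee_pos: [570.4, 107.6, 18.1]
orientation: [0.36, -3.114, 0.0]
ft_force: [-1.9, -1.3, 5.9]
width: 50.0
t: 29.35
ee_pos: [570.3, 107.6, 137.0]
orientation: [0.359, -3.112, 0.0]
ft_force: [0.4, 0.2, -0.6]
width: 88.2
t 29.4 tcp [570.1 107.5 136.7] jaw yaw 103.2 tilt 0.54 w 87.7 F [-0.5 -0.3 -0.2] q6 -1.64
  shift cm [  9.99 -25.74   0.04] spin 24.2
```

View pics/w5.png

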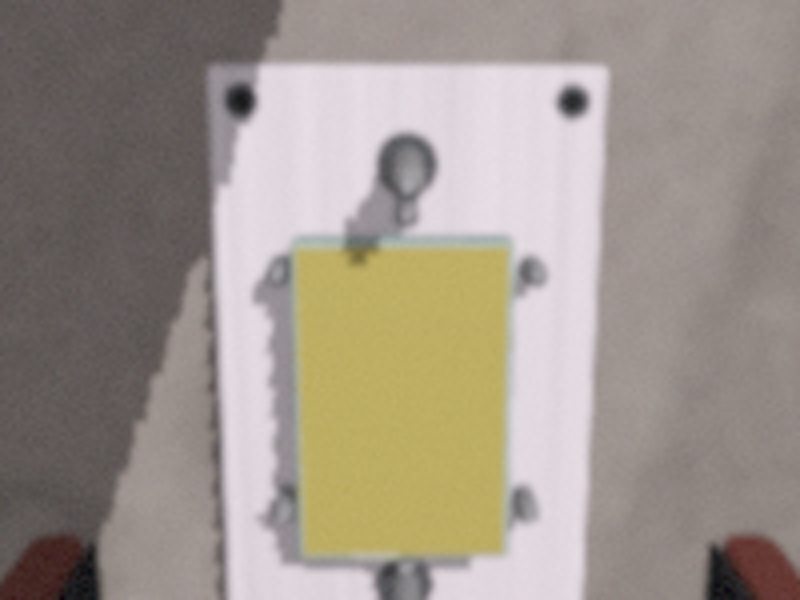

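The fresh blank is seated between all the pins, with its corners at (295,240) and (508,555). Next is the mask.

```bash
python3 -m inch '[{"xyz":[1.6,-4.2,0],"spin":4},{"xyz":[3.2,-8.4,0],"spin":9},{"xyz":[4.8,-12.6,0],"spin":14},{"xyz":[6.4,-16.8,0],"spin":19},{"xyz":[8,-21,0],"spin":24.2},{"xyz":[9.4,-24.5,0],"spin":24.2},{"xyz":[10,-25.7,0],"spin":24.2},{"xyz":[10,-25.7,3],"spin":24.2},{"xyz":[10,-25.7,6],"spin":24.2},{"xyz":[10,-25.7,9],"spin":24.2},{"xyz":[10,-25.7,9.7],"spin":24.2},{"xyz":[10,-25.7,9.7],"spin":24.2},{"xyz":[10,-25.7,9.7],"spin":24.2},{"xyz":[10,-25.7,9.7],"spin":24.2}]' 0
python3 - <<'E'
from h import *
go(531.5,-165.9,6.6,79)
E
```

```text
t: 30.8
ee_pos: [531.4, -165.7, 41.6]
orientation: [-0.3, -3.12, 0.004]
ft_force: [0.9, -0.5, 0.7]
width: 87.8
t 30.8 tcp [ 531.4 -165.7   41.6] jaw yaw 79.0 tilt 0.43 w 87.8 F [ 0.9 -0.5  0.7] q6 -1.69
  shift cm [-0.03 -0.01  3.5 ] spin 0.0
```

```bash
python3 -m inch '[{"xyz":[0,0,1.5],"spin":0},{"xyz":[0,0,2.8],"spin":0},{"xyz":[0,0,3.4],"spin":0},{"xyz":[0,0,3.5],"spin":0},{"xyz":[0,0,3.5],"spin":0},{"xyz":[0,0,3.5],"spin":0}]' 0
python3 - <<'E'
from h import *
go(531.5,-165.9,6.6,79)
E
```

```text
t: 31.4
ee_pos: [531.3, -165.8, 6.7]
orientation: [-0.301, -3.12, 0.004]
ft_force: [1.0, -0.5, 0.1]
width: 87.9
t 31.4 tcp [ 531.3 -165.8    6.7] jaw yaw 79.0 tilt 0.42 w 87.9 F [ 1.  -0.5  0.1] q6 -1.69
  shift cm [-0.02 -0.    0.01] spin -0.0
```

```bash
python3 -m inch '[{"xyz":[0,0,0],"spin":0},{"xyz":[0,0,0],"spin":0},{"xyz":[0,0,0],"spin":0},{"xyz":[0,0,0],"spin":0},{"xyz":[0,0,0],"spin":0},{"xyz":[0,0,0],"spin":0}]' 1
python3 -m inch '[{"xyz":[0,0,-1],"spin":0},{"xyz":[0,0,-4],"spin":0},{"xyz":[0,0,-8],"spin":0},{"xyz":[0,0,-12.5],"spin":0},{"xyz":[0,0,-13],"spin":0},{"xyz":[0,0,-13],"spin":0},{"xyz":[0,0,-13],"spin":0},{"xyz":[0,0,-13],"spin":0}]'
python3 - <<'E'
from h import *
go(570.5,108.1,137,103.2)
E
```

```text
t: 32.0
ee_pos: [531.4, -165.9, 6.9]
orientation: [-0.301, -3.121, 0.004]
ft_force: [-1.1, 0.6, 3.3]
width: 64.1
t: 32.8
ee_pos: [531.1, -165.2, 135.3]
orientation: [-0.3, -3.117, 0.003]
ft_force: [0.5, 0.7, -2.3]
width: 63.9
t 32.8 tcp [ 531.1 -165.2  135.3] jaw yaw 79.0 tilt 0.57 w 63.9 F [ 0.5  0.7 -2.3] q6 -1.7
  shift cm [ 1.35 27.58 -0.24] spin -24.2
```

```bash
python3 -m inch '[{"xyz":[0.2,4.5,0],"spin":-4},{"xyz":[0.5,9,0],"spin":-9},{"xyz":[0.7,13.5,0],"spin":-14},{"xyz":[0.9,18,0],"spin":-19},{"xyz":[1.1,22.5,0],"spin":-24.2},{"xyz":[1.3,26.5,0],"spin":-24.2},{"xyz":[1.35,27.6,0],"spin":-24.2},{"xyz":[1.35,27.6,2.5],"spin":-24.2},{"xyz":[1.35,27.6,5],"spin":-24.2},{"xyz":[1.35,27.6,5],"spin":-24.2},{"xyz":[1.35,27.6,5],"spin":-24.2},{"xyz":[1.35,27.6,5],"spin":-24.2}]'
python3 - <<'E'
from h import *
go(570.5,108.1,36,103.2)
E
```

```text
t: 34.0
ee_pos: [570.6, 107.9, 85.2]
orientation: [0.359, -3.112, -0.0]
ft_force: [-0.2, -0.6, -1.0]
width: 64.2
t 34.0 tcp [570.6 107.9  85.2] jaw yaw 103.2 tilt 0.53 w 64.2 F [-0.2 -0.6 -1. ] q6 -1.63
  shift cm [-0.04  0.01  4.92] spin -0.0
```

```bash
python3 -m inch '[{"xyz":[0,0,0.6],"spin":0},{"xyz":[0,0,1.2],"spin":0},{"xyz":[0,0,1.8],"spin":0},{"xyz":[0,0,2.3],"spin":0},{"xyz":[0,0,2.3],"spin":0},{"xyz":[0,0,2.3],"spin":0}]'
python3 - <<'E'
from h import *
go(570.5,108.1,36,103.2);print(ctrl.get_obs()["moment"])
E
```

```text
t: 34.6
ee_pos: [570.2, 107.9, 62.0]
orientation: [0.359, -3.111, -0.0]
ft_force: [-0.4, 0.5, -1.4]
width: 63.6
t 34.6 tcp [570.2 107.9  62. ] jaw yaw 103.2 tilt 0.56 w 63.6 F [-0.4  0.5 -1.4] q6 -1.63
  shift cm [-0.05  0.01  2.6 ] spin -0.0
[ 0.08925669 -0.00478904  0.04491637]
```

Over the noses without contact. Continuing down.

```bash
python3 -m inch '[{"xyz":[0,0,0.4],"spin":0},{"xyz":[0,0,0.8],"spin":0},{"xyz":[0,0,1.2],"spin":0},{"xyz":[0,0,1.2],"spin":0}]'
python3 - <<'E'
from h import *
go(570.5,108.1,36,103.2);print(ctrl.get_obs()["moment"])
E
```

```text
t: 35.0
ee_pos: [569.8, 107.8, 49.4]
orientation: [0.359, -3.111, -0.0]
ft_force: [0.6, 0.3, -1.9]
width: 63.7
t 35.0 tcp [569.8 107.8  49.4] jaw yaw 103.2 tilt 0.6 w 63.7 F [ 0.6  0.3 -1.9] q6 -1.63
  shift cm [-0.09  0.01  1.33] spin -0.0
[ 0.07549162 -0.03122391 -0.03988762]
```

```bash
python3 -m inch '[{"xyz":[-0.05,0,0.3],"spin":0},{"xyz":[-0.06,0,0.6],"spin":0},{"xyz":[-0.06,0,0.9],"spin":0},{"xyz":[-0.06,0,1.2],"spin":0},{"xyz":[-0.06,0,1.3],"spin":0},{"xyz":[-0.06,0,1.3],"spin":0}]'
python3 - <<'E'
from h import *
go(570.5,108.1,36,103.2);print(ctrl.get_obs()["moment"])
E
```

```text
t: 35.6
ee_pos: [570.2, 108.0, 36.3]
orientation: [0.359, -3.11, -0.0]
ft_force: [-0.2, 0.1, -1.2]
width: 63.6
t 35.6 tcp [570.2 108.   36.3] jaw yaw 103.2 tilt 0.61 w 63.6 F [-0.2  0.1 -1.2] q6 -1.63
  shift cm [-0.03  0.01  0.03] spin -0.0
[0.03261421 0.00212442 0.04357219]
```

```bash
python3 -m inch '[{"xyz":[0,0,0.1],"spin":0},{"xyz":[0,0,0.1],"spin":0}]'
python3 -m inch '[{"xyz":[0,0,0],"spin":0},{"xyz":[0,0,0],"spin":0},{"xyz":[0,0,0],"spin":0},{"xyz":[0,0,0],"spin":0},{"xyz":[0,0,0],"spin":0},{"xyz":[0,0,-3],"spin":0},{"xyz":[0,0,-7],"spin":0},{"xyz":[0,0,-10],"spin":0},{"xyz":[0,0,-10],"spin":0},{"xyz":[0,0,-10],"spin":0},{"xyz":[0,0,-10],"spin":0}]' 0
python3 - <<'E'
from h import *
C=snap("wrist","w6.png",(156,70,356,220),4);go(551.4,-69.5,137,79)
E
```

```text
t: 35.8
ee_pos: [570.3, 108.0, 36.0]
orientation: [0.359, -3.111, -0.0]
ft_force: [-2.7, -0.3, 5.3]
width: 63.8
t: 36.9
ee_pos: [570.4, 107.9, 134.8]
orientation: [0.358, -3.109, 0.0]
ft_force: [0.8, 0.1, -0.4]
width: 87.9
t 36.95 tcp [570.3 107.9 134.5] jaw yaw 103.2 tilt 0.74 w 87.9 F [ 0.3  0.2 -0.1] q6 -1.63
  shift cm [  5.88 -16.84  -0.2 ] spin 24.2
```

View pics/w6.png

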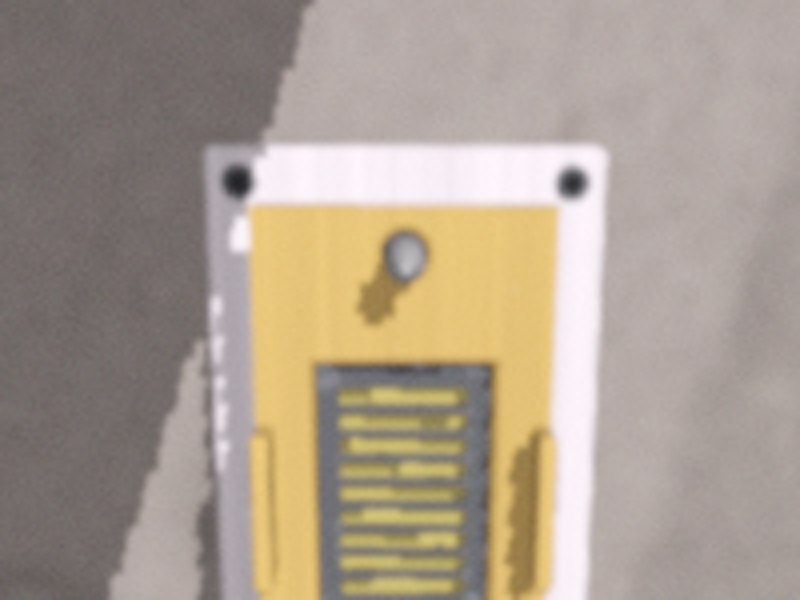

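The mask is down with the dowel through its hole at (405,255), and plain yellow shows through the slits. Next is the pressure plate.

```bash
python3 -m inch '[{"xyz":[1.5,-4.2,0],"spin":6},{"xyz":[2.9,-8.4,0],"spin":13},{"xyz":[4.4,-12.6,0],"spin":19},{"xyz":[5.5,-15.8,0],"spin":24.2},{"xyz":[5.9,-16.8,0],"spin":24.2},{"xyz":[5.9,-16.8,3],"spin":24.2},{"xyz":[5.9,-16.8,6],"spin":24.2},{"xyz":[5.9,-16.8,8],"spin":24.2},{"xyz":[5.9,-16.8,8],"spin":24.2},{"xyz":[5.9,-16.8,8],"spin":24.2},{"xyz":[5.9,-16.8,8],"spin":24.2}]' 0
python3 - <<'E'
from h import *
go(551.4,-69.5,24,79.1)
E
```

```text
t: 38.05
ee_pos: [550.8, -68.9, 55.8]
orientation: [-0.3, -3.116, 0.004]
ft_force: [0.5, 0.3, -0.0]
width: 87.8
t 38.05 tcp [550.8 -68.9  55.8] jaw yaw 79.0 tilt 0.67 w 87.8 F [ 0.5  0.3 -0. ] q6 -1.52
  shift cm [-0.1  -0.03  3.18] spin -0.1
```

```bash
python3 -m inch '[{"xyz":[-0.1,-0.05,1.5],"spin":0},{"xyz":[-0.1,-0.05,2.6],"spin":0},{"xyz":[-0.1,-0.05,3.1],"spin":0},{"xyz":[-0.1,-0.05,3.2],"spin":0},{"xyz":[-0.1,-0.05,3.2],"spin":0},{"xyz":[-0.1,-0.05,3.2],"spin":0}]' 0
python3 - <<'E'
from h import *
go(551.4,-69.5,24,79.1)
E
```

```text
t: 38.65
ee_pos: [551.5, -69.7, 24.0]
orientation: [-0.3, -3.116, 0.004]
ft_force: [0.3, 0.2, 1.0]
width: 87.9
t 38.65 tcp [551.5 -69.7  24. ] jaw yaw 79.0 tilt 0.66 w 87.9 F [0.3 0.2 1. ] q6 -1.52
  shift cm [ 0.01  0.02 -0.  ] spin -0.1
```

```bash
python3 -m inch '[{"xyz":[0,0,0],"spin":0},{"xyz":[0,0,0],"spin":0},{"xyz":[0,0,0],"spin":0},{"xyz":[0,0,0],"spin":0},{"xyz":[0,0,0],"spin":0},{"xyz":[0,0,0],"spin":0},{"xyz":[0,0,0],"spin":0},{"xyz":[0,0,0],"spin":0},{"xyz":[0,0,0],"spin":0},{"xyz":[0,0,0],"spin":0},{"xyz":[0,0,0],"spin":0},{"xyz":[0,0,0],"spin":0},{"xyz":[0,0,0],"spin":0}]' 1
python3 -m inch '[{"xyz":[0,0,-1],"spin":0},{"xyz":[0,0,-4],"spin":0},{"xyz":[0,0,-8],"spin":0},{"xyz":[0,0,-12],"spin":0},{"xyz":[0,0,-12],"spin":0},{"xyz":[0,0,-12],"spin":0},{"xyz":[0,0,-12],"spin":0}]'
python3 - <<'E'
from h import *
go(570.1,107.5,144,103.2)
E
```

```text
t: 39.95
ee_pos: [551.5, -69.7, 23.9]
orientation: [-0.3, -3.116, 0.004]
ft_force: [0.7, -1.0, -0.1]
width: 9.9
t: 40.65
ee_pos: [551.3, -69.3, 142.4]
orientation: [-0.299, -3.113, 0.004]
ft_force: [-0.5, -0.1, -4.7]
width: 9.7
t 40.65 tcp [551.3 -69.3 142.4] jaw yaw 79.0 tilt 0.83 w 9.7 F [-0.5 -0.1 -4.7] q6 -1.52
  shift cm [ 1.53 17.71 -0.2 ] spin -24.2
```

```bash
python3 -m inch '[{"xyz":[0.4,4.5,0],"spin":-6},{"xyz":[0.8,9,0],"spin":-13},{"xyz":[1.2,13.5,0],"spin":-19},{"xyz":[1.4,16.8,0],"spin":-24.2},{"xyz":[1.5,17.7,0],"spin":-24.2},{"xyz":[1.5,17.7,2],"spin":-24.2},{"xyz":[1.5,17.7,3.5],"spin":-24.2},{"xyz":[1.5,17.7,3.5],"spin":-24.2},{"xyz":[1.5,17.7,3.5],"spin":-24.2},{"xyz":[1.5,17.7,3.5],"spin":-24.2}]'
python3 - <<'E'
from h import *
go(570.1,107.7,63,103.2)
E
```

```text
t: 41.65
ee_pos: [570.1, 106.7, 107.2]
orientation: [0.358, -3.107, -0.001]
ft_force: [0.1, -0.3, -4.3]
width: 9.7
t 41.65 tcp [570.1 106.7 107.2] jaw yaw 103.1 tilt 0.81 w 9.7 F [ 0.1 -0.3 -4.3] q6 -1.64
  shift cm [-0.08  0.09  4.42] spin -0.1
```

```bash
python3 -m inch '[{"xyz":[-0.05,0.1,0.6],"spin":0},{"xyz":[-0.05,0.1,1.2],"spin":0},{"xyz":[-0.05,0.1,1.7],"spin":0},{"xyz":[-0.05,0.1,1.7],"spin":0},{"xyz":[-0.05,0.1,1.7],"spin":0}]'
python3 - <<'E'
from h import *
go(570.1,107.7,63,103.2)
E
```

```text
t: 42.15
ee_pos: [570.0, 107.8, 90.0]
orientation: [0.358, -3.106, -0.001]
ft_force: [0.5, -0.6, -4.4]
width: 9.9
t 42.15 tcp [570.  107.8  90. ] jaw yaw 103.1 tilt 0.84 w 9.9 F [ 0.5 -0.6 -4.4] q6 -1.64
  shift cm [-0.05 -0.02  2.7 ] spin -0.1
```

```bash
python3 -m inch '[{"xyz":[0,0,0.4],"spin":0},{"xyz":[-0.01,0,0.8],"spin":0},{"xyz":[-0.02,0,1.2],"spin":0},{"xyz":[-0.03,0,1.5],"spin":0},{"xyz":[-0.03,0,1.5],"spin":0}]'
python3 - <<'E'
from h import *
go(570.1,107.7,63,103.2);print(ctrl.get_obs()["moment"])
E
```

```text
t: 42.65
ee_pos: [569.7, 107.8, 74.4]
orientation: [0.358, -3.105, -0.001]
ft_force: [-1.1, -0.1, -4.3]
width: 10.2
t 42.65 tcp [569.7 107.8  74.4] jaw yaw 103.2 tilt 0.9 w 10.2 F [-1.1 -0.1 -4.3] q6 -1.64
  shift cm [-0.06 -0.02  1.13] spin -0.0
[ 0.08656603 -0.08870725 -0.00863048]
```

```bash
python3 -m inch '[{"xyz":[-0.03,0,0.3],"spin":0},{"xyz":[-0.04,0,0.6],"spin":0},{"xyz":[-0.05,0,0.9],"spin":0},{"xyz":[-0.05,0,1.1],"spin":0},{"xyz":[-0.05,0,1.1],"spin":0}]'
python3 - <<'E'
from h import *
go(570.1,107.7,63,103.2);print(ctrl.get_obs()["moment"])
E
```

```text
t: 43.15
ee_pos: [570.0, 107.9, 63.2]
orientation: [0.358, -3.105, -0.001]
ft_force: [-0.4, 0.7, -3.5]
width: 9.5
t 43.15 tcp [570.  107.9  63.2] jaw yaw 103.1 tilt 0.91 w 9.5 F [-0.4  0.7 -3.5] q6 -1.64
  shift cm [-0.01 -0.02  0.02] spin -0.1
[0.05337791 0.0366022  0.0229937 ]
```

```bash
python3 -m inch '[{"xyz":[0,0,0.1],"spin":0},{"xyz":[0,0,0.15],"spin":0},{"xyz":[0,0,0.15],"spin":0}]'
python3 -m inch '[{"xyz":[0,0,0],"spin":0},{"xyz":[0,0,0],"spin":0},{"xyz":[0,0,0],"spin":0},{"xyz":[0,0,0],"spin":0},{"xyz":[0,0,0],"spin":0},{"xyz":[0,0,-3],"spin":0},{"xyz":[0,0,-7],"spin":0},{"xyz":[0,0,-12],"spin":0},{"xyz":[0,0,-17],"spin":0},{"xyz":[0,0,-17],"spin":0},{"xyz":[0,0,-17],"spin":0},{"xyz":[0,0,-17],"spin":0}]' 0
python3 - <<'E'
from h import *
snap("wrist","w7.png",(156,50,356,200),4)
import cv2
a=cv2.imread("pics/w7.png");snap("scene","s4.png",(150,120,390,320),2.5)
E
```

```text
t: 43.45
ee_pos: [570.1, 107.9, 62.9]
orientation: [0.358, -3.106, -0.001]
ft_force: [-4.6, -1.2, 7.4]
width: 9.9
t: 44.65
ee_pos: [571.7, 107.9, 231.5]
orientation: [0.358, -3.103, -0.0]
ft_force: [0.0, -0.1, 0.0]
width: 87.8
```

View pics/w7.png

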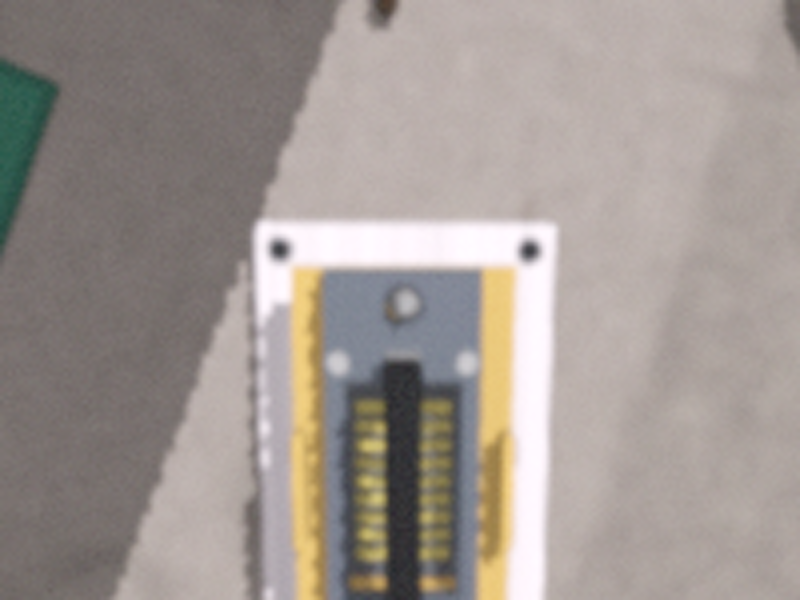

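View pics/s4.png

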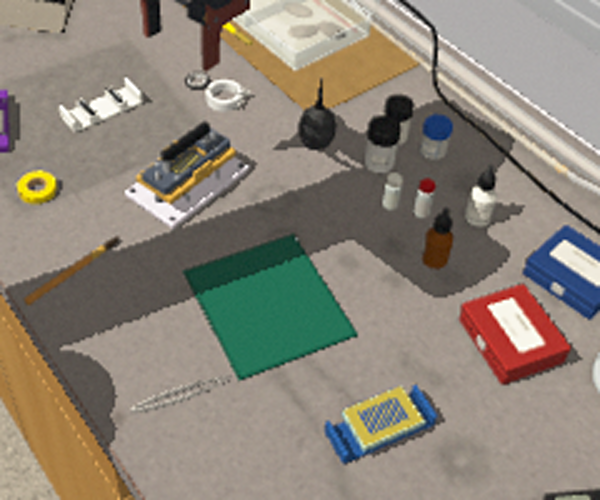

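The plate is seated flush, with the dowel tip proud at (405,303). The striped blank is on the blue rest at (385,415), and the blower and bottle are still upright. Handing in.

```bash
python3 -c "
from workcell import ctrl
print(ctrl.close_job(), ctrl.get_obs()['t'])"
```

```text
the job is handed in; nothing more can be done
the job is handed in; nothing more can be done
```

I changed the blank and handed the job in at about 45 s of the 139 s allowed; `ctrl.close_job()` gave no verdict.

**What I did:** The pressure plate and then the mask went flat on the mat. The striped blank went onto the blue rest and the fresh one between the jig's pins. The mask and then the plate went back over both dowels.

**Last checks, all agreeing:**
- **Pressure plate:** It bottomed out at tool height 62.9 mm, against 62.7 mm when I first gripped it. The last wrist view shows one dowel through its hole and plain yellow through the slits; the far dowel was outside that crop.
- **Mask frame:** It met resistance at tool height 36.0 mm, where I expected about 35.7 mm.
- **Exposed blank:** It sits about 2 mm off the centre of the blue rest, with no measurable rotation.
- **Bystanders:** The blower and the amber bottle are upright in the last scene picture. I judged that by eye and did not measure their positions.

**Disagreements:** None of the checks failed. The tool tilt crept from 0.1° to 0.9° over the run. The camera estimates of the jig centre differed by 1 to 3 mm, so I used the tool positions recorded at the first grips to put the parts back.

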